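Snap the lid of the site tub shut all round

TASK

The lid of the tub is only half on: press down each part of its rim that still stands up until it has clicked shut and the rim is shut all the way round. Only press: the tub stays standing where it is, neither lifted nor shoved away, and the brick, the mallet and the tin are left alone.

Things in the scene. Friction and masses are not known exactly. Their poses are not given: they have to be found in the camera images.
- tub: round white tub, loose, full, about 3 kg; origin at the centre of its underside, z up. 130 mm tall, 190 mm across the lid. Grey lid: sunk fixed centre panel (top at 133 mm) and round it a rim 29 mm wide (radius 66 to 95 mm) in six 60 degree sections; four start sprung up: sec1 (middle along the tub's +x), sec2, sec3, sec4 (120, 180, 240 degrees anticlockwise of it); the other two are shut for good. A black seal shows under raised sections
- sec1 (a joint): how far rim section 1 is pressed straight down, in m: 0 = sprung up, 0.012 = clicked shut on a hard stop. Starts at 0. Its snap resists with up to about 9 N at first, less further down, gives way half way and then pulls it shut and keeps it there; let go before half way, it springs up again
- sec1_top (a point): middle of the top face of rim section 1, 81 mm from the tub's axis; it moves with the section: 152 mm above the planks when sprung up, 140 mm when shut
- sec2 (a joint): how far rim section 2 is pressed straight down, in m: 0 = sprung up, 0.012 = clicked shut on a hard stop. Starts at 0. Its snap resists with up to about 9 N at first, less further down, gives way half way and then pulls it shut and keeps it there; let go before half way, it springs up again
- sec2_top (a point): middle of the top face of rim section 2, 81 mm from the tub's axis; it moves with the section: 152 mm above the planks when sprung up, 140 mm when shut
- sec3 (a joint): how far rim section 3 is pressed straight down, in m: 0 = sprung up, 0.012 = clicked shut on a hard stop. Starts at 0. Its snap resists with up to about 9 N at first, less further down, gives way half way and then pulls it shut and keeps it there; let go before half way, it springs up again
- sec3_top (a point): middle of the top face of rim section 3, 81 mm from the tub's axis; it moves with the section: 152 mm above the planks when sprung up, 140 mm when shut
- sec4 (a joint): how far rim section 4 is pressed straight down, in m: 0 = sprung up, 0.012 = clicked shut on a hard stop. Starts at 0. Its snap resists with up to about 9 N at first, less further down, gives way half way and then pulls it shut and keeps it there; let go before half way, it springs up again
- sec4_top (a point): middle of the top face of rim section 4, 81 mm from the tub's axis; it moves with the section: 152 mm above the planks when sprung up, 140 mm when shut
- brick: loose hollow clay brick, 190 x 90 x 90 mm, a bystander; origin at the centre of its underside, long side along its x axis
- mallet: loose rubber-headed mallet lying on the planks, 280 mm long, a bystander; its length along its x axis, handle towards -x
- tin: loose bare metal tin, 70 mm across and 100 mm tall, standing upright, a bystander; origin at the centre of its underside

How it is judged (in metres and radians):
At the end, for the whole second after the job is handed in: the four rim sections that stood up are pressed down by more than 10 mm of their 12 mm, the tub is at rest, upright within 0.05 rad and within 30 mm of where it stood, and the brick, mallet and tin are within 30 mm of where they were (value of joint each of sec1, sec2, sec3, sec4 above 0.01 m and distance of each of tub, brick, mallet, tin from where it was at the start of the episode below 0.03 m and angle between tub's own z axis and vertical below 0.05 rad and linear speed of tub below 0.02 m/s); the robot touches nothing.
It fails at once if the tub is lifted by more than 10 mm (height (world z) of tub above 0.01 m).
It fails at once if the tub is shoved more than 40 mm (distance of tub from where it was at the start of the episode above 0.04 m).
It fails at once if the tub is tipped by more than 0.15 rad (angle between tub's own z axis and vertical above 0.15 rad).
It fails at once if the brick, the mallet or the tin is moved by more than 30 mm (distance of any of brick, mallet, tin from where it was at the start of the episode above 0.03 m).
It also fails if it takes over 48 s, if anything falls off the work surface, if the arm or the gripper's body presses on something with over 40 N, if the wrist force passes 120 N, or if a joint passes its speed limit or range.

ROBOT

A 6-joint arm with a two-finger parallel gripper is mounted at the origin on the work surface. World frame = base frame: x ahead of the robot, y to its left, z up, the work surface at z = 0. Lengths are in mm, angles in degrees, forces in N, time in s.
With the tool pointing down it reaches from about 350 to 800 mm from the base axis. Payload 7.3 kg.
Tool frame: the origin (TCP) lies between the finger pads; the fingertips stand ahead of it and the grasp point (between the pads) is the TCP (ctrl.tcp_to_tips is the z of the fingertips in the tool frame, in mm); z points along the fingers, x is the direction in which the jaws open and shut, and the axes are right-handed (so a half turn about z gives the same grasp; the last joint's range is limited). The gripper opens to 85 mm and grips with 20 to 120 N. Pads are 22 mm wide; open, the fingers measure 114 mm over their backs; the gripper's body (76 mm by 85 mm) begins 54 mm behind the grasp point. The pads swing forward as they close: fully open they stand 13 mm farther back than shut.
Start: joints at [60.447, 19.595, 87.324, -0, 73.075, -8.365], TCP at [189.738, 489.536, 215.522] pointing down, gripper open.
Joint ranges: [-145.02, 145.02], [-44.19, 115.74], [2.07, 154.8], [-57.11, 237.11], [16.16, 152.29], [-177.93, 177.93]. Speed limits (degrees/s): [147.25, 147.25, 180, 180, 180, 180].

INTERFACE

Orientations are given as [roll, pitch, yaw] about the fixed x, y, z axes, in that order (R = Rz(yaw) Ry(pitch) Rx(roll)).
In Python, from station import ctrl, eyes, job gives the robot as it stands.
- The arm moves only by the tool move_arm, never from a script. Its argument "increments" is a list of rows, each an object with "slide": the shift along the tool's x, y, z in cm, a list of three; "roll": the turn about the tool's z in degrees; "jaw": the opening, from 0 (shut) to 1 (fully open). A call has 1 to 12 rows; each row shifts and turns the commanded pose from where the row before left it, along the tool's axes as they then stand; what a row does not reach is not made up. A row lasts 1/8 s, in which the tool goes at most 62.5 mm and 10.7 degrees, less where a joint would pass 70% of its speed; a pose out of reach is approached as far as the arm can. A call is refused whole if a number of a shift passes 6.25 or a number of a turn 10.7, either way. A call with a gripper value outside its range is refused whole. The fingers move at their own pace and stop on an object; "force" is the grip in N (left out, the last holds). Time passes only in rows, so rows that do not move let the fingers close. It gives the time, the measured TCP pose, the force and the opening at its end, in the units of the state.
- ctrl.read_state(): the state, without advancing time (a new reading comes with each control period).
- eyes.grab_frame(name): name is "scene" or "top"; returns a dict with "frame" (384x512x3 uint8, red, green, blue), "fovy" (degrees; the focal length in pixels is half the picture's height over the tangent of half this angle, whatever the lens; pixels are square), "cx", "cy" (the principal point, pixels), "k1" (the pictures are not rectified: a ray, as slopes to the right and down, at radius r is drawn at 1 + k1 r^2 times it, then the intrinsics apply), "rvec" (rotation vector, rad) and "tvec" (3), from world to camera coordinates, as OpenCV has them. Camera axes: x right, y down, z forward; pixel columns grow to the right and rows downward; lengths in mm; the calibration is good to about 2 mm. A picture is of the moment at which its call begins. There is no depth.
- job.hand_in(): hands the job in, once; it reports no verdict.
The state is a dict: "t": time; "joint_pos": joint angles; "qd": joint speeds; "joint_torque": joint torques, N m; "tcp_pos": TCP position; "tool_rot": TCP orientation; "force": force on the tool from outside, world axes, zero at the start; "wrist_torque": the same for the moment, N m; "grip_width": finger opening in mm.
Only numpy, scipy, OpenCV 4.12 (cv2) and the standard library are available. Lean on these libraries where they do the work, as an engineer would, in place of code of your own. Each camera call takes 0.05 s, during which the arm holds its last target. There are 200 camera calls.

## Working session

There is one attempt and no reset: what is moved stays moved. The work goes in short steps, Python scripts to look and compute and a tool call to move; the robot and the scene stay as the last step left them, time stands still between calls to the robot, and variables do not carry over. Pictures are saved under pics/ and viewed, about 8 in all and at most 12, crops included, and the job is handed in when it is done.

Besides the shell and the picture viewer there is one more tool, called after "Call:" in YAML: its name, and indented under it one key for each argument. move_arm: Moves the arm, as the interface text tells. Its arguments: {"type":"object","properties":{"increments":{"type":"array","items":{"type":"object","properties":{"slide":{"type":"array","items":{"type":"number"}},"roll":{"type":"number"},"jaw":{"type":"number"}}}},"force":{"type":"number"}},"required":["increments"]}

```bash
mkdir -p pics; ls; python3 - <<'E'
from station import ctrl, eyes, job
import cv2, json
s=ctrl.read_state(); print(s, ctrl.tcp_to_tips)
for n in("scene","top"):
    f=eyes.grab_frame(n); cv2.imwrite(f"pics/{n}0.png",cv2.cvtColor(f["frame"],cv2.COLOR_RGB2BGR))
    print({k:v for k,v in f.items() if k!="frame"})
E
```

```text
pics
{'t': 0.0, 'joint_pos': array([ 6.04465786e+01,  1.96373227e+01,  8.73762096e+01,  4.15006446e-04,
        7.30744558e+01, -8.36604342e+00]), 'qd': array([-0.05518569,  0.01481049,  0.00828788,  0.01905933,  0.05515796,
       -0.01831313]), 'joint_torque': array([ 7.21232755e-05, -4.33687055e+01, -2.46009761e+01, -1.41356390e-04,
        7.98570458e-03,  5.37211619e-06]), 'tcp_pos': array([189.52276778, 489.15322314, 214.82416506]), 'tool_rot': array([-1.79986805e+02,  8.69940784e-02,  6.88125109e+01]), 'force': array([ 1.0536746 , -0.36445786, -0.38528128]), 'wrist_torque': array([0.0687213 , 0.02347466, 0.05933449]), 'grip_width': 85.63683237488662} 19.0
{'fovy': 49.34640428353121, 'cx': 259.23696652729217, 'cy': 194.32192899965438, 'k1': -0.06837466088451863, 'rvec': array([ 2.3513432 ,  1.34550709, -0.32665244]), 'tvec': array([-322.03691217, -405.45010324, 1482.78419858])}
{'fovy': 44.76436530509572, 'cx': 252.33554918131793, 'cy': 194.91976146188347, 'k1': -0.013707669954786388, 'rvec': array([ 2.19399647, -2.16126433,  0.08885336]), 'tvec': array([   8.68269642,  616.56213461, 1331.87898052])}
```

View pics/scene0.png

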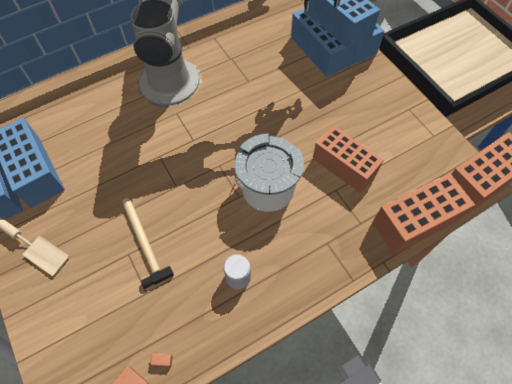

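View pics/top0.png

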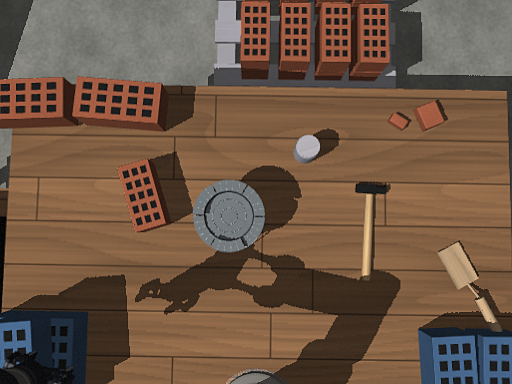

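The scene view shows the tub at (268,165), the brick at (348,158), the tin at (237,270) and the mallet at (148,245). The top view has the tub at (229,216), brick (143,195), tin (307,149) and mallet (370,230). I'll crop in on the lid in both views.

```bash
cat > h.py <<'E'
import numpy as np, cv2
from station import ctrl, eyes, job
def K(f):
    fl=f["frame"].shape[0]/2/np.tan(np.radians(f["fovy"]/2))
    return np.array([[fl,0,f["cx"]],[0,fl,f["cy"]],[0,0,1]]), np.array([f["k1"],0,0,0.])
def ray(f,uv,z):
    k,d=K(f); n=cv2.undistortPoints(np.array(uv,float).reshape(-1,1,2),k,d).reshape(-1,2)
    R=cv2.Rodrigues(f["rvec"])[0]; c=-R.T@f["tvec"]
    w=np.c_[n,np.ones(len(n))]@R
    return c+w*((z-c[2])/w[:,2])[:,None]
def proj(f,P):
    k,d=K(f); return cv2.projectPoints(np.array(P,float).reshape(-1,1,3),f["rvec"],f["tvec"],k,d)[0].reshape(-1,2)
def rect(f,c,z,half=120,n=480):
    "lid-plane crop rectified at height z: columns=+x, rows=-y"
    g=np.linspace(-half,half,n); X,Y=np.meshgrid(c[0]+g,c[1]-g)
    m=proj(f,np.c_[X.ravel(),Y.ravel(),np.full(X.size,z)]).reshape(n,n,2).astype(np.float32)
    return cv2.cvtColor(cv2.remap(f["frame"],m[...,0],m[...,1],cv2.INTER_CUBIC),cv2.COLOR_RGB2BGR)
E
python3 - <<'E'
from h import *
t=eyes.grab_frame("top"); s=eyes.grab_frame("scene")
# grey/white lid mask in top view
a=t["frame"].astype(int); m=((a.max(2)-a.min(2)<35)&(a.min(2)>70)).astype(np.uint8)
m[:, :185]=0; m[:,272:]=0; m[:172]=0; m[258:]=0
c=max(cv2.findContours(m,cv2.RETR_EXTERNAL,cv2.CHAIN_APPROX_NONE)[0],key=cv2.contourArea)
(u,v),ax,ang=cv2.fitEllipse(cv2.convexHull(c)); print(u,v,ax)
for z in(140,152):print(z,ray(t,[(u,v)],z))
C=ray(t,[(u,v)],146)[0]
cv2.imwrite("pics/r.png",np.hstack([cv2.resize(rect(f,C,z),(400,400)) for f,z in((t,146),(s,146))]))
for n,uv,z in(("tin",(307,146),100),("brick",(140,195),90)):print(n,ray(t,[uv],z))
print("mallet",ray(t,[(370,187),(366,278)],25))
E
```

```text
228.46583557128906 215.36207580566406 (71.92274475097656, 72.84574890136719)
140 [[551.34700849  80.22749951 140.        ]]
152 [[550.87845906  79.58872183 152.        ]]
tin [[ 748.73822328 -131.99228654  100.        ]]
brick [[606.08880039 329.68957776  90.        ]]
mallet [[ 644.77109815 -325.16908547   25.        ]
 [ 381.78622175 -312.23065585   25.        ]]
```

View pics/r.png

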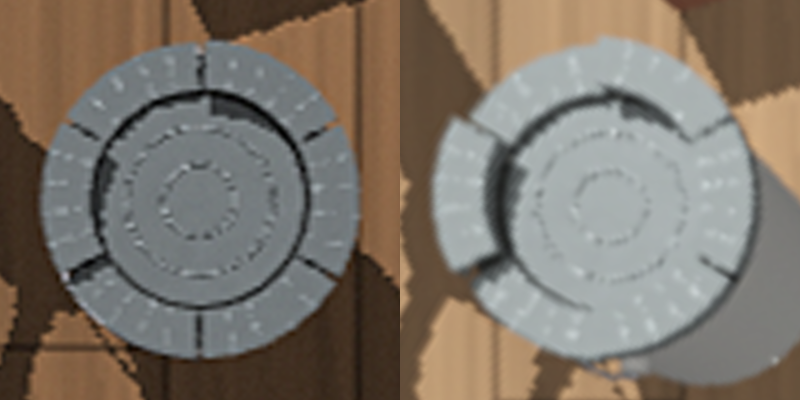

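The rectified crop puts the section joints at world angles 30, 90, 150° and so on, so the middles are at 0, 60 and so on. I still need to tell which sections are raised, so I'll overlay the expected edges for shut and raised.

```bash
python3 - <<'E'
from h import *
t=eyes.grab_frame("top"); s=eyes.grab_frame("scene")
C=np.array([551,80.])
S=6; out=[]
for f in (s,t):
    u,v=proj(f,[[*C,140]])[0]; x0,y0=int(u)-42,int(v)-48
    im=cv2.resize(f["frame"][y0:y0+96,x0:x0+84,::-1],None,fx=S*.79,fy=S*.79,interpolation=cv2.INTER_CUBIC).copy()
    for z,col in((140,(0,0,255)),(152,(0,255,0))):
        for k in range(6):
          for r in (66,95):
            a=np.radians(np.linspace(k*60-28,k*60+28,15))
            p=proj(f,np.c_[C[0]+r*np.cos(a),C[1]+r*np.sin(a),0*a+z]); p=(p+.5-[x0,y0])*S*.79
            if r==66 and z==152 or r==95: 
                for q in p[::2]: cv2.circle(im,(int(q[0]),int(q[1])),1,col,-1)
            if r==95 and z==140: cv2.putText(im,str(k*60),tuple(int(i) for i in p[7]),0,.5,(255,0,0),1)
    out.append(im)
cv2.imwrite("pics/o.png",np.hstack(out)); print(np.hstack(out).shape)
E
```

```text
(455, 796, 3)
```

View pics/o.png

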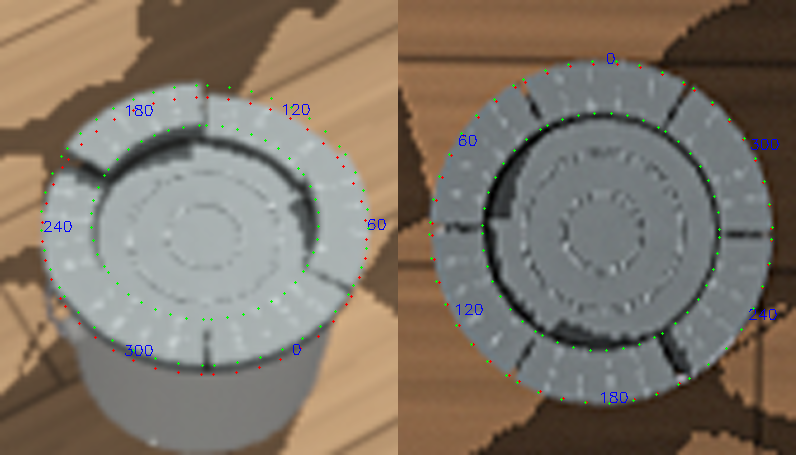

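Section 180° sits on the raised (green) outline in the scene view, at about (135,105), with its neighbours at 120° and 240° on the shut outline. That makes 180° sec1, so sec2 is at 300°, sec3 at 0° and sec4 at 60°. Next I'll compute the slides.

```bash
cat >> h.py <<'E'
C=np.array([551,80.])
def to(k,z=215):
    from scipy.spatial.transform import Rotation as Ro
    s=ctrl.read_state(); R=Ro.from_euler("xyz",s["tool_rot"],degrees=True).as_matrix()
    P=np.r_[C+81*np.array([np.cos(np.radians(k)),np.sin(np.radians(k))]),z]
    return (R.T@(P-s["tcp_pos"])/10).round(2)
E
python3 -c "
from h import *
for k in(180,300,0,60):print(k,to(k))"
```

```text
180 [-2.804e+01  4.094e+01  4.000e-02]
300 [-3.019e+01  5.480e+01  4.000e-02]
0 [-2.218e+01  5.604e+01  4.000e-02]
60 [-1.711e+01  4.973e+01  3.000e-02]
```

Call:
move_arm:
  increments:
    - {"slide": [-2.8, 4.1, 0], "jaw": 0}
    - {"slide": [-2.8, 4.1, 0], "jaw": 0}
    - {"slide": [-2.8, 4.1, 0], "jaw": 0}
    - {"slide": [-2.8, 4.1, 0], "jaw": 0}
    - {"slide": [-2.8, 4.1, 0], "jaw": 0}
    - {"slide": [-2.8, 4.1, 0], "jaw": 0}
    - {"slide": [-2.8, 4.1, 0], "jaw": 0}
    - {"slide": [-2.8, 4.1, 0], "jaw": 0}
    - {"slide": [-2.8, 4.1, 0], "jaw": 0}
    - {"slide": [-2.8, 4.0, 0], "jaw": 0}
    - {"jaw": 0}
    - {"jaw": 0}
  force: 40

```text
validation failed for argument at $.in...
```

```bash
python3 -c "
from h import *
print(to(180));print(ctrl.tcp_to_tips)
t=eyes.grab_frame('scene');u,v=proj(t,[[470,80,200]])[0].astype(int)
cv2.imwrite('pics/n.png',cv2.resize(t['frame'][v-50:v+80,u-70:u+90,::-1],None,fx=4,fy=4,interpolation=cv2.INTER_CUBIC))"
```

```text
[-2.804e+01  4.094e+01  4.000e-02]
19.0
```

View pics/n.png

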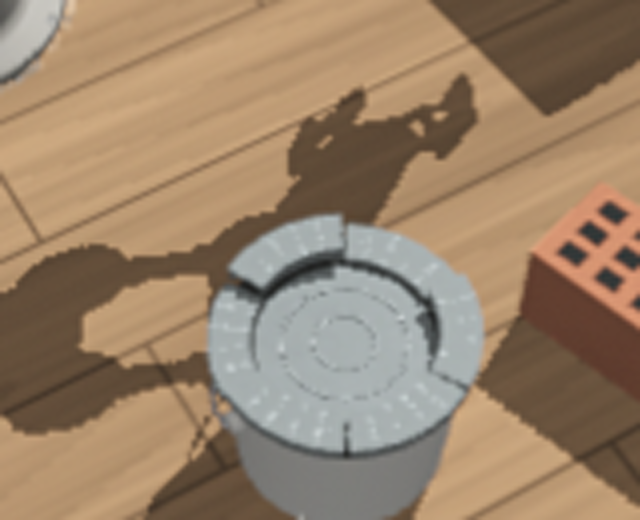

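The move was refused, so I suspect every row needs all its fields. The picture shows the tub unchanged, with the 180° section raised at (290,245).

Call:
move_arm:
  increments:
    - {"slide": [-2.8, 4.1, 0], "roll": 0, "jaw": 0}
    - {"slide": [-2.8, 4.1, 0], "roll": 0, "jaw": 0}
    - {"slide": [-2.8, 4.1, 0], "roll": 0, "jaw": 0}
    - {"slide": [-2.8, 4.1, 0], "roll": 0, "jaw": 0}
    - {"slide": [-2.8, 4.1, 0], "roll": 0, "jaw": 0}
    - {"slide": [-2.8, 4.1, 0], "roll": 0, "jaw": 0}
    - {"slide": [-2.8, 4.1, 0], "roll": 0, "jaw": 0}
    - {"slide": [-2.8, 4.1, 0], "roll": 0, "jaw": 0}
    - {"slide": [-2.8, 4.1, 0], "roll": 0, "jaw": 0}
    - {"slide": [-2.8, 4.0, 0], "roll": 0, "jaw": 0}
    - {"slide": [0, 0, 0], "roll": 0, "jaw": 0}
    - {"slide": [0, 0, 0], "roll": 0, "jaw": 0}
  force: 40

```text
t: 1.85
tcp_pos: [469.4, 80.9, 215.3]
tool_rot: [-179.9, -0.0, 68.8]
force: [-0.3, 1.2, -0.6]
grip_width: -0.5
```

```bash
python3 -c "
from h import *
print(to(180),ctrl.read_state()['t'])"
```

```text
[-0.07  0.09  0.03] 1.85
```

Call:
move_arm:
  increments:
    - {"slide": [0, 0, 2.0], "roll": 0, "jaw": 0}
    - {"slide": [0, 0, 1.5], "roll": 0, "jaw": 0}
    - {"slide": [0, 0, 0.5], "roll": 0, "jaw": 0}
    - {"slide": [0, 0, 0.2], "roll": 0, "jaw": 0}
    - {"slide": [0, 0, 0.2], "roll": 0, "jaw": 0}
    - {"slide": [0, 0, 0.2], "roll": 0, "jaw": 0}
    - {"slide": [0, 0, 0.2], "roll": 0, "jaw": 0}

```text
t: 2.72
tcp_pos: [470.0, 80.6, 167.6]
tool_rot: [180.0, -0.0, 68.8]
force: [0.1, -0.5, 0.5]
grip_width: 0.2
```

Call:
move_arm:
  increments:
    - {"slide": [0, 0, 0.2], "roll": 0, "jaw": 0}
    - {"slide": [0, 0, 0.2], "roll": 0, "jaw": 0}

```text
t: 2.98
tcp_pos: [469.9, 80.6, 163.4]
tool_rot: [-180.0, -0.0, 68.8]
force: [-0.0, 0.4, -0.3]
grip_width: -0.3
```

Call:
move_arm:
  increments:
    - {"slide": [0, 0, 0.2], "roll": 0, "jaw": 0}
    - {"slide": [0, 0, 0.1], "roll": 0, "jaw": 0}

```text
t: 3.22
tcp_pos: [469.9, 80.6, 160.3]
tool_rot: [-180.0, -0.0, 68.8]
force: [0.4, -0.1, 0.6]
grip_width: -0.3
```

Call:
move_arm:
  increments:
    - {"slide": [0, 0, 0.1], "roll": 0, "jaw": 0}
    - {"slide": [0, 0, 0.1], "roll": 0, "jaw": 0}

```text
t: 3.48
tcp_pos: [469.9, 80.6, 158.5]
tool_rot: [180.0, -0.0, 68.8]
force: [0.7, -1.2, 0.2]
grip_width: 0.2
```

Call:
move_arm:
  increments:
    - {"slide": [0, 0, 0.1], "roll": 0, "jaw": 0}
    - {"slide": [0, 0, 0], "roll": 0, "jaw": 0}

```text
t: 3.72
tcp_pos: [469.9, 80.6, 157.5]
tool_rot: [-180.0, -0.0, 68.8]
force: [0.2, 0.5, -0.0]
grip_width: -0.2
```

```bash
python3 -c "
from h import *
a=[]
for n in('scene','top'):
  t=eyes.grab_frame(n);u,v=proj(t,[[530,80,160]])[0].astype(int)
  a.append(cv2.resize(t['frame'][v-50:v+50,u-50:u+50,::-1],None,fx=4,fy=4,interpolation=cv2.INTER_CUBIC))
cv2.imwrite('pics/p.png',np.hstack(a))"
```

```text
(no output)
```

View pics/p.png

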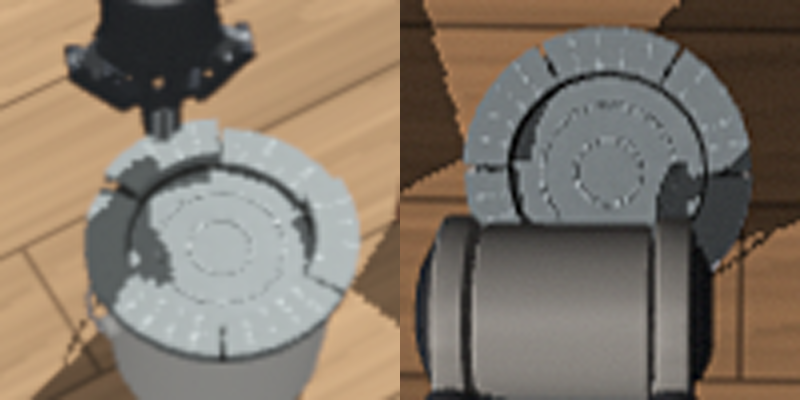

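The fingertips show at about (163,137) in the left half, over the still-raised 180° section. I'll check the tip height by projection.

```bash
python3 -c "
from h import *
t=eyes.grab_frame('scene');u,v=proj(t,[[530,80,160]])[0].astype(int)
for z in(138.5,145,152,160,170):print(z,(proj(t,[[470,80.6,z]])-[u-50,v-50])*4)"
```

```text
138.5 [[160.81975613 157.90584187]]
145 [[160.72479331 152.7301008 ]]
152 [[160.62152856 147.10053517]]
160 [[160.50222644 140.59492972]]
170 [[160.35113684 132.35324149]]
```

Call:
move_arm:
  increments:
    - {"slide": [0, 0, 0.2], "roll": 0, "jaw": 0}
    - {"slide": [0, 0, 0.1], "roll": 0, "jaw": 0}

```text
t: 4.12
tcp_pos: [469.8, 80.6, 154.3]
tool_rot: [-180.0, -0.0, 68.8]
force: [-0.4, -0.7, 0.6]
grip_width: 0.0
```

Call:
move_arm:
  increments:
    - {"slide": [0, 0, 0.1], "roll": 0, "jaw": 0}
    - {"slide": [0, 0, 0.1], "roll": 0, "jaw": 0}

```text
t: 4.38
tcp_pos: [469.9, 80.6, 152.4]
tool_rot: [-180.0, -0.0, 68.8]
force: [-0.2, 0.1, 0.8]
grip_width: -0.1
```

```bash
python3 -c "
from h import *
t=eyes.grab_frame('scene');u,v=proj(t,[[500,80,170]])[0].astype(int)
cv2.imwrite('pics/q.png',cv2.resize(t['frame'][v-35:v+35,u-40:u+40,::-1],None,fx=8,fy=8,interpolation=cv2.INTER_CUBIC))
for z in(133,152,170,220):print(z,(proj(t,[[470,80.6,z]])-[u-40,v-35])*8)"
```

```text
133 [[281.79884404 284.49388755]]
152 [[281.24305712 254.20107034]]
170 [[280.70227368 224.70648297]]
220 [[279.12273056 138.44644551]]
```

View pics/q.png

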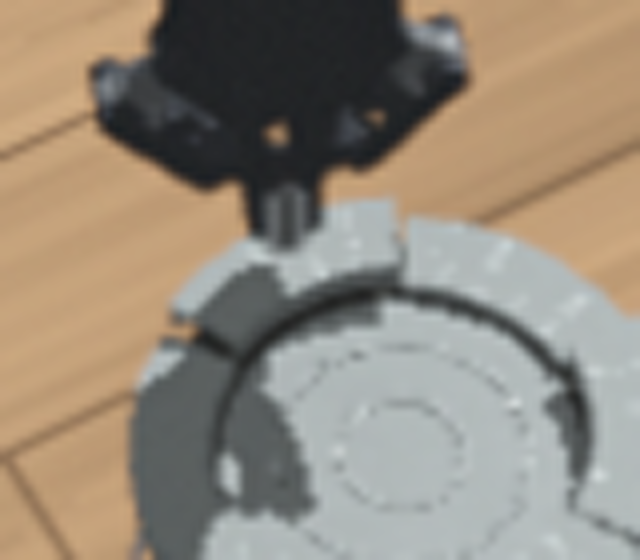

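The tips end at about (285,245), just above the middle of the raised section, and their shadow is nearly touching. They seem to reach less far than nominal, so I'll keep going down in small steps and shift slightly inward.

Call:
move_arm:
  increments:
    - {"slide": [0.1, 0.3, 0], "roll": 0, "jaw": 0}
    - {"slide": [0, 0, 0.1], "roll": 0, "jaw": 0}
    - {"slide": [0, 0, 0.1], "roll": 0, "jaw": 0}

```text
t: 4.8
tcp_pos: [473.1, 80.5, 150.4]
tool_rot: [-180.0, -0.0, 68.8]
force: [-0.3, -0.2, -0.7]
grip_width: -0.1
```

Call:
move_arm:
  increments:
    - {"slide": [0, 0, 0.1], "roll": 0, "jaw": 0}
    - {"slide": [0, 0, 0.1], "roll": 0, "jaw": 0}

```text
t: 5.05
tcp_pos: [473.0, 80.5, 148.4]
tool_rot: [-180.0, -0.0, 68.8]
force: [0.3, -0.4, -0.2]
grip_width: 0.2
```

Call:
move_arm:
  increments:
    - {"slide": [0, 0, 0.1], "roll": 0, "jaw": 0}
    - {"slide": [0, 0, 0.1], "roll": 0, "jaw": 0}

```text
t: 5.3
tcp_pos: [473.0, 80.5, 146.4]
tool_rot: [-180.0, -0.0, 68.8]
force: [0.2, 0.3, 0.0]
grip_width: -0.0
```

```bash
python3 -c "
from h import *
t=eyes.grab_frame('scene');u,v=proj(t,[[500,80,170]])[0].astype(int)
cv2.imwrite('pics/q2.png',cv2.resize(t['frame'][v-35:v+35,u-40:u+40,::-1],None,fx=8,fy=8,interpolation=cv2.INTER_CUBIC))
for z in(127,140,152,170,200):print(z,((proj(t,[[473,80.6,z],[485,80.6,z]])-[u-40,v-35])*8).round())
print(ctrl.read_state()['joint_torque'],ctrl.read_state()['force'])"
```

```text
127 [[286. 300.]
 [303. 324.]]
140 [[286. 279.]
 [303. 304.]]
152 [[286. 260.]
 [303. 285.]]
170 [[285. 231.]
 [302. 255.]]
200 [[284. 180.]
 [302. 205.]]
[ 1.21014522e-02 -4.02598357e+01 -2.19534677e+01  7.80825412e-04
 -1.51557731e-03  3.57362268e-06] [ 0.06380983  0.79436004 -0.28063936]
```

View pics/q2.png

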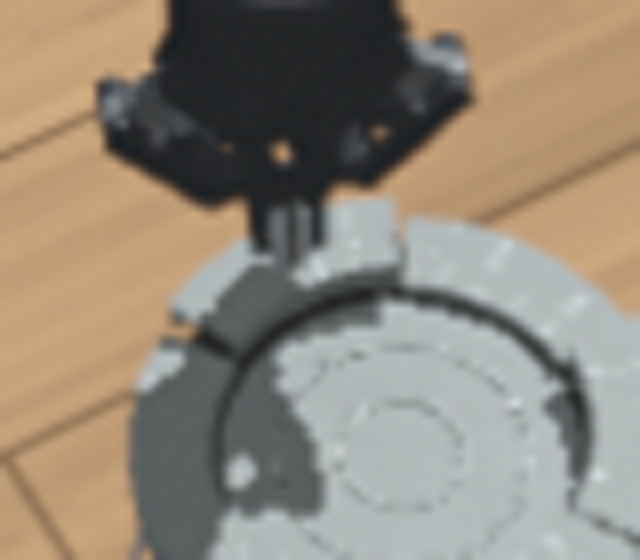

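The tips now end at about (290,262), still free above the section, with visible length shorter than nominal. Carrying on down with a force watch.

Call:
move_arm:
  increments:
    - {"slide": [0, 0, 0.1], "roll": 0, "jaw": 0}
    - {"slide": [0, 0, 0.1], "roll": 0, "jaw": 0}

```text
t: 5.6
tcp_pos: [473.1, 80.5, 144.5]
tool_rot: [180.0, -0.0, 68.8]
force: [-0.1, 0.1, -0.3]
grip_width: -0.4
```

Call:
move_arm:
  increments:
    - {"slide": [0, 0, 0.1], "roll": 0, "jaw": 0}
    - {"slide": [0, 0, 0.1], "roll": 0, "jaw": 0}

```text
t: 5.85
tcp_pos: [473.1, 80.5, 142.4]
tool_rot: [180.0, -0.0, 68.8]
force: [-0.2, 0.7, 0.4]
grip_width: 0.1
```

Call:
move_arm:
  increments:
    - {"slide": [0, 0, 0.1], "roll": 0, "jaw": 0}
    - {"slide": [0, 0, 0.1], "roll": 0, "jaw": 0}

```text
t: 6.1
tcp_pos: [473.0, 80.5, 140.4]
tool_rot: [-180.0, -0.0, 68.8]
force: [0.5, -0.8, 0.1]
grip_width: -0.2
```

Call:
move_arm:
  increments:
    - {"slide": [0, 0, 0.1], "roll": 0, "jaw": 0}
    - {"slide": [0, 0, 0.1], "roll": 0, "jaw": 0}

```text
t: 6.35
tcp_pos: [473.1, 80.5, 138.4]
tool_rot: [180.0, -0.0, 68.8]
force: [-0.0, 0.2, 0.8]
grip_width: 0.2
```

```bash
python3 -c "
from h import *
t=eyes.grab_frame('scene');u,v=proj(t,[[500,80,170]])[0].astype(int)
cv2.imwrite('pics/q3.png',cv2.resize(t['frame'][v-55:v+45,u-60:u+70,::-1],None,fx=6,fy=6,interpolation=cv2.INTER_NEAREST))
for z in(119,138,152,170,190,240):print(z,((proj(t,[[473,80.6,z],[485,80.6,z]])-[u-60,v-55])*6).round().tolist())"
```

```text
119 [[335.0, 354.0], [347.0, 372.0]]
138 [[334.0, 332.0], [347.0, 350.0]]
152 [[334.0, 315.0], [347.0, 333.0]]
170 [[334.0, 293.0], [347.0, 312.0]]
190 [[333.0, 268.0], [347.0, 286.0]]
240 [[332.0, 201.0], [346.0, 220.0]]
```

View pics/q3.png

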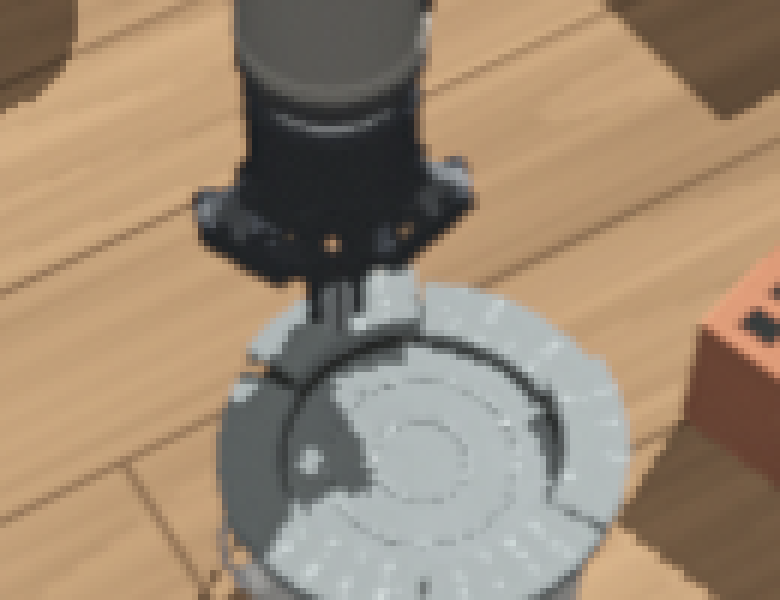

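The tip bottom is now at about (335,322), a few mm above the section by projection, so contact should come soon.

Call:
move_arm:
  increments:
    - {"slide": [0, 0, 0.1], "roll": 0, "jaw": 0}
    - {"slide": [0, 0, 0.1], "roll": 0, "jaw": 0}

```text
t: 6.65
tcp_pos: [473.1, 80.5, 136.4]
tool_rot: [180.0, -0.0, 68.8]
force: [0.6, -0.0, -0.1]
grip_width: 0.1
```

Call:
move_arm:
  increments:
    - {"slide": [0, 0, 0.1], "roll": 0, "jaw": 0}
    - {"slide": [0, 0, 0.1], "roll": 0, "jaw": 0}

```text
t: 6.9
tcp_pos: [473.4, 80.5, 135.0]
tool_rot: [179.9, -0.0, 68.8]
force: [0.8, 0.2, 0.6]
grip_width: -0.2
```

Call:
move_arm:
  increments:
    - {"slide": [0, 0, 0.1], "roll": 0, "jaw": 0}
    - {"slide": [0, 0, 0.1], "roll": 0, "jaw": 0}

```text
t: 7.15
tcp_pos: [473.1, 80.5, 132.5]
tool_rot: [180.0, -0.0, 68.8]
force: [0.0, -0.6, 0.6]
grip_width: 0.0
```

```bash
cat >> h.py <<'E'
def diff(old,k):
    "fraction of changed pixels near section k joints vs saved scene picture"
    t=eyes.grab_frame('scene'); o=cv2.imread(old)
    d=np.abs(t['frame'][:,:,::-1].astype(int)-o).max(2)
    for a in range(k-30,k+31,5):
        q=[np.r_[C+r*np.array([np.cos(np.radians(a)),np.sin(np.radians(a))]),152] for r in(66,81,95)]
        p=proj(t,q).round().astype(int); print(a,[int(d[y-1:y+2,x-1:x+2].max()) for x,y in p])
    return t
E
python3 -c "
from h import *
t=diff('pics/scene0.png',180)
cv2.imwrite('pics/s1.png',t['frame'][:,:,::-1])"
```

```text
150 [68, 45, 97]
155 [68, 16, 135]
160 [74, 29, 108]
165 [78, 29, 129]
170 [94, 131, 140]
175 [94, 105, 135]
180 [89, 105, 141]
185 [79, 143, 117]
190 [79, 134, 96]
195 [81, 92, 84]
200 [81, 81, 79]
205 [82, 82, 84]
210 [44, 62, 99]
```

Call:
move_arm:
  increments:
    - {"slide": [0, 0, 0.1], "roll": 0, "jaw": 0}
    - {"slide": [0, 0, 0.1], "roll": 0, "jaw": 0}

```text
t: 7.45
tcp_pos: [472.9, 80.5, 130.2]
tool_rot: [-180.0, 0.0, 68.8]
force: [-0.3, -0.2, -0.3]
grip_width: -0.2
```

```bash
python3 -c "
from h import *
t=diff('pics/s1.png',180)
print(ctrl.read_state()['joint_torque'])"
```

```text
150 [68, 22, 70]
155 [68, 8, 51]
160 [45, 18, 68]
165 [91, 18, 68]
170 [68, 23, 5]
175 [88, 6, 10]
180 [70, 3, 22]
185 [13, 9, 41]
190 [9, 60, 37]
195 [12, 76, 44]
200 [12, 76, 38]
205 [11, 76, 34]
210 [21, 89, 39]
[ 1.51475309e-02 -4.07088804e+01 -2.12876683e+01  7.99472964e-04
  1.44900700e-03 -2.31746151e-05]
```

The outer edge of the section has changed, which suggests it moved. I'll look at it.

```bash
python3 -c "
from h import *
t=eyes.grab_frame('scene');a=[]
for im in(cv2.imread('pics/s1.png'),t['frame'][:,:,::-1]):
  a.append(cv2.resize(im[120:215,225:310],None,fx=4.7,fy=4.7,interpolation=cv2.INTER_CUBIC))
cv2.imwrite('pics/v.png',np.hstack(a))
print(ctrl.read_state()['force'])"
```

```text
[-0.31602218 -0.81931104  0.07900852]
```

View pics/v.png

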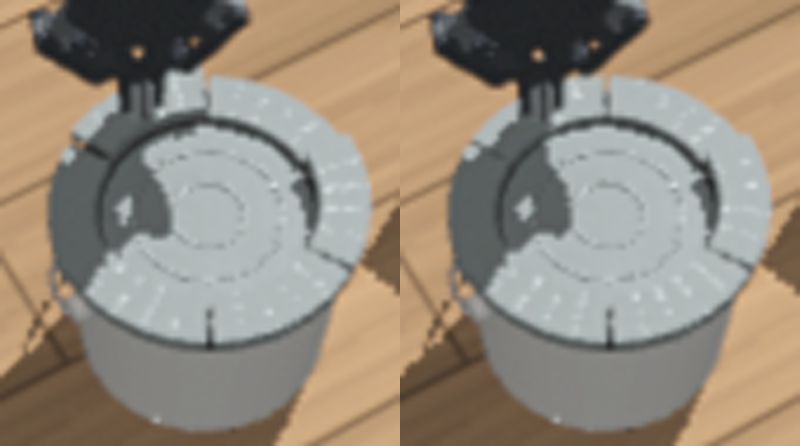

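The left frame shows sec1 (180°) still up, and the right frame shows it shut and level with its neighbours. The 60° section stands up at (740,140). The snap gave way at a TCP of about 131. I'll press sec1 a bit further, lift, and go to the 300° section.

Call:
move_arm:
  increments:
    - {"slide": [0, 0, 0.1], "roll": 0, "jaw": 0}
    - {"slide": [0, 0, 0.1], "roll": 0, "jaw": 0}
    - {"slide": [0, 0, 0.1], "roll": 0, "jaw": 0}
    - {"slide": [0, 0, 0.1], "roll": 0, "jaw": 0}

```text
t: 8.05
tcp_pos: [473.1, 80.5, 126.4]
tool_rot: [180.0, -0.0, 68.8]
force: [0.1, 0.5, -0.2]
grip_width: -0.0
```

Call:
move_arm:
  increments:
    - {"slide": [0, 0, 0.1], "roll": 0, "jaw": 0}
    - {"slide": [0, 0, 0], "roll": 0, "jaw": 0}

```text
t: 8.3
tcp_pos: [473.0, 80.5, 125.4]
tool_rot: [-180.0, -0.0, 68.8]
force: [-0.4, 1.2, 0.8]
grip_width: 0.3
```

Call:
move_arm:
  increments:
    - {"slide": [0, 0, -1.5], "roll": 0, "jaw": 0}
    - {"slide": [0, 0, -2], "roll": 0, "jaw": 0}
    - {"slide": [0, 0, -1], "roll": 0, "jaw": 0}
    - {"slide": [0, 0, 0], "roll": 0, "jaw": 0}

```text
t: 8.8
tcp_pos: [473.4, 80.5, 170.9]
tool_rot: [179.9, -0.0, 68.8]
force: [0.3, 0.1, 0.4]
grip_width: 0.1
```

```bash
python3 -c "
from h import *
for k in(180,300,0,60):print(k,to(k,170))"
```

```text
180 [-0.17 -0.3   0.09]
300 [-2.32 13.57  0.11]
0 [ 5.69 14.81  0.11]
60 [10.76  8.5   0.11]
```

Call:
move_arm:
  increments:
    - {"slide": [-0.6, 3.4, 0], "roll": 0, "jaw": 0}
    - {"slide": [-0.6, 3.4, 0], "roll": 0, "jaw": 0}
    - {"slide": [-0.6, 3.4, 0], "roll": 0, "jaw": 0}
    - {"slide": [-0.5, 3.3, 0], "roll": 0, "jaw": 0}
    - {"slide": [0, 0, 0], "roll": 0, "jaw": 0}
    - {"slide": [0, 0, 2], "roll": 0, "jaw": 0}
    - {"slide": [0, 0, 1], "roll": 0, "jaw": 0}
    - {"slide": [0, 0, 0.2], "roll": 0, "jaw": 0}
    - {"slide": [0, 0, 0.2], "roll": 0, "jaw": 0}
    - {"slide": [0, 0, 0.1], "roll": 0, "jaw": 0}

```text
t: 10.05
tcp_pos: [590.9, 10.3, 136.2]
tool_rot: [179.9, -0.0, 68.8]
force: [-2.2, 0.2, 6.3]
grip_width: 0.0
```

Call:
move_arm:
  increments:
    - {"slide": [0, 0, 0.1], "roll": 0, "jaw": 0}

```text
t: 10.18
tcp_pos: [590.9, 10.3, 135.8]
tool_rot: [179.9, -0.0, 68.8]
force: [-1.5, 0.1, 7.6]
grip_width: 0.1
```

Call:
move_arm:
  increments:
    - {"slide": [0, 0, 0.1], "roll": 0, "jaw": 0}

```text
t: 10.3
tcp_pos: [591.5, 10.0, 135.0]
tool_rot: [179.8, -0.0, 68.8]
force: [1.1, -2.0, 10.6]
grip_width: -0.1
```

Call:
move_arm:
  increments:
    - {"slide": [0, 0, 0.1], "roll": 0, "jaw": 0}
    - {"slide": [0, 0, 0.1], "roll": 0, "jaw": 0}

```text
t: 10.55
tcp_pos: [591.2, 10.1, 132.3]
tool_rot: [179.9, -0.0, 68.8]
force: [-0.2, 0.7, 0.6]
grip_width: -0.2
```

Call:
move_arm:
  increments:
    - {"slide": [0, 0, 0.1], "roll": 0, "jaw": 0}
    - {"slide": [0, 0, 0.1], "roll": 0, "jaw": 0}
    - {"slide": [0, 0, 0.1], "roll": 0, "jaw": 0}
    - {"slide": [0, 0, 0.1], "roll": 0, "jaw": 0}

```text
t: 11.05
tcp_pos: [590.5, 10.3, 127.2]
tool_rot: [-180.0, 0.0, 68.8]
force: [-0.2, -0.5, 0.2]
grip_width: 0.0
```

The force rose to 10.6 N and then dropped away as it snapped. Next is section 0°, then 60°.

Call:
move_arm:
  increments:
    - {"slide": [0, 0, -2.3], "roll": 0, "jaw": 0}
    - {"slide": [0, 0, -2], "roll": 0, "jaw": 0}
    - {"slide": [2.7, 0.4, 0], "roll": 0, "jaw": 0}
    - {"slide": [2.7, 0.4, 0], "roll": 0, "jaw": 0}
    - {"slide": [2.6, 0.4, 0], "roll": 0, "jaw": 0}
    - {"slide": [0, 0, 0], "roll": 0, "jaw": 0}
    - {"slide": [0, 0, 2], "roll": 0, "jaw": 0}
    - {"slide": [0, 0, 1], "roll": 0, "jaw": 0}
    - {"slide": [0, 0, 0.2], "roll": 0, "jaw": 0}
    - {"slide": [0, 0, 0.2], "roll": 0, "jaw": 0}
    - {"slide": [0, 0, 0.1], "roll": 0, "jaw": 0}

```text
t: 12.42
tcp_pos: [631.1, 80.3, 136.2]
tool_rot: [179.9, -0.0, 68.8]
force: [-1.9, -0.0, 5.0]
grip_width: 0.3
```

Call:
move_arm:
  increments:
    - {"slide": [0, 0, 0.1], "roll": 0, "jaw": 0}

```text
t: 12.55
tcp_pos: [631.1, 80.4, 135.9]
tool_rot: [179.9, -0.0, 68.8]
force: [-1.3, -0.3, 7.4]
grip_width: 0.1
```

Call:
move_arm:
  increments:
    - {"slide": [0, 0, 0.1], "roll": 0, "jaw": 0}

```text
t: 12.68
tcp_pos: [631.4, 80.4, 135.1]
tool_rot: [179.9, -0.0, 68.8]
force: [-0.6, 0.4, 4.0]
grip_width: -0.2
```

Call:
move_arm:
  increments:
    - {"slide": [0, 0, 0.1], "roll": 0, "jaw": 0}
    - {"slide": [0, 0, 0.1], "roll": 0, "jaw": 0}

```text
t: 12.92
tcp_pos: [631.7, 80.5, 132.7]
tool_rot: [179.8, -0.1, 68.8]
force: [1.7, 0.2, 1.7]
grip_width: -0.1
```

Call:
move_arm:
  increments:
    - {"slide": [0, 0, 0.1], "roll": 0, "jaw": 0}
    - {"slide": [0, 0, 0.1], "roll": 0, "jaw": 0}
    - {"slide": [0, 0, 0.1], "roll": 0, "jaw": 0}
    - {"slide": [0, 0, 0.1], "roll": 0, "jaw": 0}

```text
t: 13.42
tcp_pos: [630.5, 80.5, 127.1]
tool_rot: [-180.0, 0.0, 68.8]
force: [0.1, -1.3, 0.3]
grip_width: -0.2
```

Call:
move_arm:
  increments:
    - {"slide": [0, 0, -2.3], "roll": 0, "jaw": 0}
    - {"slide": [0, 0, -2], "roll": 0, "jaw": 0}
    - {"slide": [1.7, -2.1, 0], "roll": 0, "jaw": 0}
    - {"slide": [1.7, -2.1, 0], "roll": 0, "jaw": 0}
    - {"slide": [1.7, -2.1, 0], "roll": 0, "jaw": 0}
    - {"slide": [0, 0, 0], "roll": 0, "jaw": 0}
    - {"slide": [0, 0, 2], "roll": 0, "jaw": 0}
    - {"slide": [0, 0, 1], "roll": 0, "jaw": 0}
    - {"slide": [0, 0, 0.2], "roll": 0, "jaw": 0}
    - {"slide": [0, 0, 0.2], "roll": 0, "jaw": 0}
    - {"slide": [0, 0, 0.1], "roll": 0, "jaw": 0}

```text
t: 14.8
tcp_pos: [590.9, 150.7, 136.2]
tool_rot: [179.9, -0.0, 68.8]
force: [-1.8, -1.0, 6.0]
grip_width: 0.3
```

Call:
move_arm:
  increments:
    - {"slide": [0, 0, 0.1], "roll": 0, "jaw": 0}

```text
t: 14.92
tcp_pos: [590.9, 150.7, 135.9]
tool_rot: [179.9, -0.0, 68.8]
force: [-1.6, -1.7, 3.7]
grip_width: -0.5
```

Call:
move_arm:
  increments:
    - {"slide": [0, 0, 0.1], "roll": 0, "jaw": 0}

```text
t: 15.05
tcp_pos: [591.4, 151.0, 135.1]
tool_rot: [179.8, -0.1, 68.8]
force: [0.3, 1.4, 12.4]
grip_width: -0.2
```

Call:
move_arm:
  increments:
    - {"slide": [0, 0, 0.1], "roll": 0, "jaw": 0}
    - {"slide": [0, 0, 0.1], "roll": 0, "jaw": 0}

```text
t: 15.3
tcp_pos: [591.1, 151.0, 132.4]
tool_rot: [179.9, -0.1, 68.8]
force: [0.1, 1.1, 0.6]
grip_width: -0.3
```

Call:
move_arm:
  increments:
    - {"slide": [0, 0, 0.1], "roll": 0, "jaw": 0}
    - {"slide": [0, 0, 0.1], "roll": 0, "jaw": 0}
    - {"slide": [0, 0, 0.1], "roll": 0, "jaw": 0}
    - {"slide": [0, 0, 0.1], "roll": 0, "jaw": 0}

```text
t: 15.8
tcp_pos: [590.3, 150.8, 127.2]
tool_rot: [-180.0, 0.0, 68.8]
force: [0.4, -0.1, 0.8]
grip_width: -0.2
```

All four have snapped. I'll lift, move clear towards the start (+y, −x), and take a last look.

Call:
move_arm:
  increments:
    - {"slide": [0, 0, -3], "roll": 0, "jaw": 0}
    - {"slide": [0, 0, -3], "roll": 0, "jaw": 0}
    - {"slide": [0, 0, -3], "roll": 0, "jaw": 0}
    - {"slide": [2, -4, 0], "roll": 0, "jaw": 0}
    - {"slide": [2, -4, 0], "roll": 0, "jaw": 0}
    - {"slide": [2, -4, 0], "roll": 0, "jaw": 0}
    - {"slide": [2, -4, 0], "roll": 0, "jaw": 0}
    - {"slide": [2, -4, 0], "roll": 0, "jaw": 0}
    - {"slide": [2, -4, 0], "roll": 0, "jaw": 0}
    - {"slide": [2, -4, 0], "roll": 0, "jaw": 0}
    - {"slide": [2, -4, 0], "roll": 0, "jaw": 0}
    - {"slide": [0, 0, 0], "roll": 0, "jaw": 0}

```text
t: 17.3
tcp_pos: [347.8, 417.4, 217.5]
tool_rot: [-180.0, -0.0, 69.1]
force: [-0.1, 0.2, -0.0]
grip_width: 0.0
```

```bash
python3 - <<'E'
from h import *
t=eyes.grab_frame("top"); s=eyes.grab_frame("scene")
a=t["frame"].astype(int); m=((a.max(2)-a.min(2)<35)&(a.min(2)>70)).astype(np.uint8)
m[:, :185]=0; m[:,272:]=0; m[:172]=0; m[258:]=0
c=max(cv2.findContours(m,cv2.RETR_EXTERNAL,cv2.CHAIN_APPROX_NONE)[0],key=cv2.contourArea)
(u,v),ax,_=cv2.fitEllipse(cv2.convexHull(c)); print(ray(t,[(u,v)],140),ax)
u,v=proj(s,[[551,80,140]])[0].astype(int)
b=[cv2.resize(im[v-48:v+48,u-42:u+42],None,fx=4.7,fy=4.7,interpolation=cv2.INTER_CUBIC) for im in(cv2.imread("pics/scene0.png"),s["frame"][:,:,::-1])]
cv2.imwrite("pics/end.png",np.hstack(b))
# bystanders: phase shift between start and now in top view
o=cv2.imread("pics/top0.png",0).astype(np.float32); g=cv2.cvtColor(t["frame"],cv2.COLOR_RGB2GRAY).astype(np.float32)
for n,(x,y) in dict(tin=(307,149),brick=(143,195),mallet=(370,190)).items():
    w=np.s_[y-20:y+20,x-20:x+20]; print(n,cv2.phaseCorrelate(o[w].copy(),g[w].copy()))
E
```

```text
[[551.44396609  80.13711351 140.        ]] (71.11409759521484, 71.88627624511719)
tin ((-0.038475651343336637, 0.022093142442859204), 0.9801131236553192)
brick ((0.04248284253898049, 0.01500033096365172), 0.9998426565527916)
mallet ((0.0048624250048980855, -0.03439601850375951), 1.0052102361619473)
```

View pics/end.png

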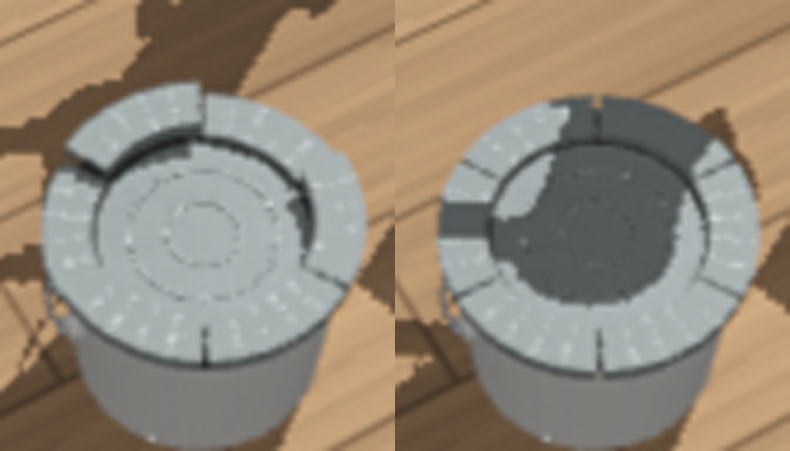

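The rim (right half, centre about (598,235)) is now level all round, with only thin joints between sections. The dark patch is the arm's shadow. Handing in.

```bash
python3 -c "
from station import job
print(job.hand_in())"
```

```text
the job is handed in; nothing more can be done
None
```

I pressed the four raised rim sections shut one after another with closed fingertips, then backed the arm clear and handed the job in at about 17 s.

- **Rim:** the last picture shows it level all the way round. The sections were at 180°, 300°, 0° and 60° in world angles, which are sec1 to sec4.
- **Tub and bystanders:** the tub's centre measured within 1 mm of where it started. The brick, tin and mallet showed no shift, under 0.05 pixel in the top view.
- **Force readings:** sec2 peaked at 10.6 N and sec4 at 12.4 N before snapping. Sec3 read up to 7.4 N and then fell away.
- **Did not agree:**
  - On sec1 the force readings fell outside the snap and showed none, so I confirmed it only by picture.
  - The shut fingertips made contact about 35 mm lower in TCP height than the stated 19 mm tip offset implied. I went by force and pictures instead.
  - I never pressed onto the hard stop, so full closure rests on the snaps and the final picture.

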